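# Lay a parts case on its docking board and click it home

### The job

The tall orange-and-grey parts case stands on its end just short of the step of the plywood docking board. Push its top towards the board so that the step blocks its foot and it tips over onto its back, lid up, on the board; once it lies still, push it along the board into the grey bracket until the two sprung rollers click into its side notches and it is fully home against the end stop. Leave the other things on the bench where they are.

Things in the scene. Friction and masses are not known exactly. Their poses are not given: they have to be found in the camera images.
- dock: Plywood docking board fixed to the bench, 285 mm long, 190 wide, 12 thick. Origin: on the worktop, middle of the front face of its step (the 12 mm high front end, aluminium strip). +x runs along the board from the step to the end stop: the way to tip and to push. z up. White lane lines at y = +-67 mm.
- bracket_mouth (a point): Point on the board between the lead-ins of the grey end bracket, at dock x = 194 mm, 12 mm above the worktop. The lead-ins stand about 78 mm to either side here and narrow to cheeks with inner faces at dock y = +-68 mm from x = 215 to 265 mm. Lead-ins and cheeks are 57 mm high over the worktop.
- end_stop (a point): Middle of the end stop's face, at dock x = 260 mm, 57 mm above the worktop; the stop's top is 72 mm above it. Fully home, case_top is here.
- parts_case: Closed plastic case, 90 mm thick (x), 130 wide (y), 190 tall (z), 0.4 to 0.75 kg, slick (friction 0.2 to 0.3). It starts standing on its end, 4 to 25 mm short of the step, nearly square to it. Origin: middle of the underside as it stands; +z to its top end, -x orange lid (away from the board), +x grey back (to the board). Tipped some 25 degrees it falls on by itself.
- case_top (a point): Middle of the case's top end (190 mm along its z from its origin). This end leads when pushed home; its side corners are rounded by 10 mm. The side notches, 10 mm deep, lie 20 to 40 mm below it. Once the case lies on its back, this point is 57 mm above the worktop, and the case reaches from 12 to 102 mm.
- case_foot (a point): Middle of the case's bottom end (the case's origin). Once the case lies on its back this 130 mm wide, 90 mm high face is the one to push; fully home it is at dock x = 70 mm, dock y = 0.
- roller_a (a joint): Upright sprung brass roller, 20 mm diameter, in the bracket cheek on the dock's +y side at dock x = 234 mm, poking 8 mm out; 0 = out at rest, grows as it is pressed into the cheek (m). 2.8 N at first, 5.5 N at 5 mm. Passing both takes a push of 9 to 15 N; it drops to nearly 0 as they click into the notches, case_top then some 3 mm from the stop, and rises again at the stop.
- roller_b (a joint): The same roller in the cheek on the dock's -y side.
- mug: Blue and white mug, 78 x 112 x 92 mm, a bystander; origin under its middle.
- glue_bottle: White glue bottle with long green cone cap, 73 mm diameter, 244 mm tall, a bystander; origin under its middle.
- wax_tin: Round green tin, 86 mm diameter, 30 mm high, a bystander; origin under its middle.
- tape_measure: Yellow pocket tape, 36 x 99 x 66 mm, a bystander; origin under its middle.
Not all that is in view belongs to the job. There is more than one size of the parts_case; the job needs the larger.

How it is judged:
By the outcome, as a careful person would: the job done as asked, in the order asked, and still so for the second after the job is handed in, with the robot touching nothing.
It also fails if it takes over 42 s, if anything falls off the work surface, if the arm or the gripper's body presses on something with over 40 N, if the wrist force passes 120 N, or if a joint passes its speed limit or range.

### The arm

A 7-joint arm with a two-finger parallel gripper is mounted at the origin on the work surface; the furniture and walls round the work are solid. World frame = base frame: x ahead of the robot, y to its left, z up, the work surface at z = 0. Lengths are in m, angles in rad, forces in N, time in s.
With the tool pointing down it reaches from about 0.425 to 0.925 m from the base axis. Payload 6.8 kg.
Tool frame: the origin (TCP) lies midway between the tips of the shut fingers; the grasp point (between the pads) lies 19 mm behind it; z points along the fingers, y is the line along which they close (so a half turn about z gives the same grasp; the last joint's range is limited). The gripper opens to 85 mm and grips with 20 to 120 N. Pads are 22 mm wide; open, the fingers measure 114 mm over their backs; the gripper's body (76 mm by 85 mm) begins 54 mm behind the grasp point. The pads swing forward as they close: fully open they stand 13 mm farther back than shut.
Start: joints at [1.067, 0.477, 0.022, 1.555, -0.011, 1.109, -0.083], TCP at [0.26, -0.623, 0.209] pointing down, gripper open.
Joint ranges: [-2.96, 2.96], [-0.34, 2.1], [-1.41, 1.46], [0.24, 2.44], [-1.37, 4.51], [0.17, 1.92], [-2.96, 2.96]. Speed limits (rad/s): [2.39, 2.39, 3.14, 3.14, 3.14, 3.14, 3.14].

### API

Orientations are given as a rotation vector (axis times angle).
In Python, from bench import r gives the robot as it stands. The module is installed in compiled form; this text tells all that it offers.
- The arm moves only by the tool apply_moves, never from a script. Its argument "rows" is a list of rows, each a list of 6 numbers: the shift along the tool's x, y, z scaled (see below), then the turn, a rotation vector about the tool's x, y, z scaled (see below). A call has 1 to 5 rows; each row is the pose to reach, as a shift and turn from the pose commanded when the call began, along the tool's axes at that moment; what a row does not reach only later rows make up. The controller multiplies each number of a shift by 0.25 m and each number of a turn by 90 degrees. A row lasts 1/8 s, in which the tool goes at most 62.5 mm and 10.7 degrees, less where a joint would pass 70% of its speed; a pose out of reach is approached as far as the arm can. A call with a number of a shift or a turn outside -1 to 1 is refused whole. A call with a gripper value outside its range is refused whole. "claw" is the opening, from 0 (shut) to 1 (fully open), set as the call begins (left out, the last holds). The fingers move at their own pace and stop on an object; "newtons" is the grip in N (left out, the last holds). Time passes only in rows, so rows that repeat a pose let the fingers close. It gives the time, the measured TCP pose, the force, the opening and the grip force at its end, in the units of the state.
- r.get_obs(): the state, without advancing time (a new reading comes with each control period).
- r.grab_frame(name): name is "side" or "top"; returns a dict with "pixels" (480x640x3 uint8, red, green, blue), "intrinsics" (3x3 intrinsics, pixels), "dist" ([k1, k2, p1, p2, k3] as OpenCV has them; the pictures are not rectified), "eye" and "attitude" of the camera in the world. Camera axes: x right, y up, looking along -z (the intrinsics and any distortion apply to the point x, -y, -z); pixel columns grow to the right and rows downward; lengths in m; the calibration is good to about 2 mm. A picture is of the moment at which its call begins. There is no depth.
- r.hand_in(): hands the job in; it is judged then, once.
Trained networks look in a picture, given as the dict that the camera call returned (one of the last four; its "shot" number tells which), for a name from the list of things; names that differ only in an ending like _2 or _b are one class to them, and where a whole thing is asked for, a point or a joint stands for the part that bears it (a point fixed in the world has none). Each returns a list of dicts, best first, with "conf" (0 to 1); they miss things now and then, are a little off and sometimes report something else, mostly with a low value. They report only what shows in the picture. A call takes as long as a camera call. They do not tell look-alikes from the thing itself.
- r.search_frame(picture, thing): "rect" ([left, top, width, height] in pixels, round what is visible of it).
- r.outline_of(picture, thing): "pixels" (480x640 bool, what is visible of it) and "rect" ([left, top, width, height] in pixels, round what is visible of it).
- r.landmark_of(picture, thing): "point" ([column, row] in pixels: a listed point, or the origin of a listed thing).
The state is a dict: "clock": time; "joints": joint angles; "qvel": joint speeds; "tau": joint torques, N m; "tcp_pos": TCP position; "orientation": TCP orientation; "contact_force": force on the tool from outside, world axes, zero at the start; "moment": the same for the moment, N m; "grip_width": finger opening in m; "gripper_force": force on a finger pad.
Only numpy, scipy, OpenCV 4.12 (cv2) and the standard library are available. Lean on these libraries where they do the work, as an engineer would, in place of code of your own. Each camera call takes 0.05 s, during which the arm holds its last target. There are 200 camera calls.

## Working session

There is one attempt and no reset: what is moved stays moved. The work goes in short steps, Python scripts to look and compute and a tool call to move; the robot and the scene stay as the last step left them, time stands still between calls to the robot, and variables do not carry over. Pictures are saved under pics/ and viewed, at most 10 in all, crops included, and the job is handed in when it is done.

Besides the shell and the picture viewer there is one more tool, called after ">>>" as name([rows], argument=value, ...), one row to a line, values as JSON. apply_moves: Moves the arm, as the interface text tells. Its arguments: {"type":"object","properties":{"rows":{"type":"array","items":{"type":"array","items":{"type":"number"}}},"claw":{"type":"number"},"newtons":{"type":"number"}},"required":["rows"]}

```bash
mkdir -p pics; cat > h.py <<'E'
import numpy as np, cv2
from scipy.spatial.transform import Rotation as R
from bench import r
def att(f):
    a=np.array(f["attitude"],float)
    return a if a.shape==(3,3) else R.from_rotvec(a).as_matrix() if a.size==3 else R.from_quat(a).as_matrix()
def ray(f,p):
    u=cv2.undistortPoints(np.array([[p]],float),np.array(f["intrinsics"]),np.array(f["dist"]))[0,0]
    return np.array(f["eye"]),att(f)@np.array([u[0],-u[1],-1.])
def onz(f,p,z):
    e,d=ray(f,p); return e+d*(z-e[2])/d[2]
def tri(f1,p1,f2,p2):
    e,d=ray(f1,p1);g,h=ray(f2,p2)
    s=np.linalg.lstsq(np.c_[d,-h],g-e,rcond=None)[0]
    a,b=e+d*s[0],g+h*s[1]; return (a+b)/2,np.linalg.norm(a-b)
def proj(f,X):
    A=att(f); c=A.T@(np.array(X,float)-f["eye"]); c=c*[1,-1,-1]
    return cv2.projectPoints(c.reshape(1,3),np.zeros(3),np.zeros(3),np.array(f["intrinsics"]),np.array(f["dist"]))[0][0,0]
def save(f,n): cv2.imwrite(f"pics/{n}.png",f["pixels"][:,:,::-1])
E
python3 - <<'E'
from h import *
o=r.get_obs(); print(o)
for n in("side","top"):
    f=r.grab_frame(n); save(f,n+"0"); print(n,f["eye"],f["attitude"],f["intrinsics"])
    for t in("parts_case","case_top","case_foot","dock","bracket_mouth","end_stop","roller_a"):
        print(t,[(np.round(x["point"]),round(x["conf"],2)) for x in r.landmark_of(f,t)])
    for t in("parts_case","mug","glue_bottle","wax_tin","tape_measure"):
        print(t,[(np.round(x["rect"]),round(x["conf"],2)) for x in r.search_frame(f,t)])
E
```

```text
{'clock': 0.0, 'joints': array([ 1.06691519,  0.47778045,  0.02237286,  1.55644025, -0.01146759,
        1.10930021, -0.08307163]), 'qvel': array([-5.84620175e-04,  1.22119249e-03, -3.97114832e-04, -4.84228861e-04,
       -1.15720959e-03,  1.67861882e-04,  9.07950873e-05]), 'tau': array([-1.14070635e-04, -5.96453762e+01,  1.60783432e+00, -2.81201345e+01,
        1.24856411e-02,  9.33278556e-03, -1.89495915e-05]), 'tcp_pos': array([ 0.25994675, -0.62226209,  0.20784431]), 'orientation': array([-3.07858101e+00, -6.17357472e-01,  8.25517267e-04]), 'contact_force': array([-0.42012176, -0.61467483, -0.10814834]), 'moment': array([-0.05284811, -0.00466878, -0.00311707]), 'gripper_force': 0.0, 'grip_width': 0.08516334463759125}
side [0.29532967 0.44804093 1.14504556] [ 0.089606  -0.7551987 -2.7662605] [[449.71634767   0.         317.18273112]
 [  0.         449.71634767 237.15192651]
 [  0.           0.           1.        ]]
parts_case [(array([324., 356.]), 0.78), (array([300., 291.]), 0.75)]
case_top [(array([298., 262.]), 0.72), (array([324., 337.]), 0.62)]
case_foot [(array([297., 293.]), 0.97), (array([324., 354.]), 0.78), (array([388., 179.]), 0.39)]
dock []
bracket_mouth [(array([342., 221.]), 0.71)]
end_stop [(array([352., 198.]), 0.68)]Traceback (most recent call last):
  File "<stdin>", line 6, in <module>
ValueError: it knows: bracket_mouth, case_foot, case_top, dock, end_stop, glue_bottle, mug, parts_case, tape_measure, wax_tin
```

View pics/side0.png

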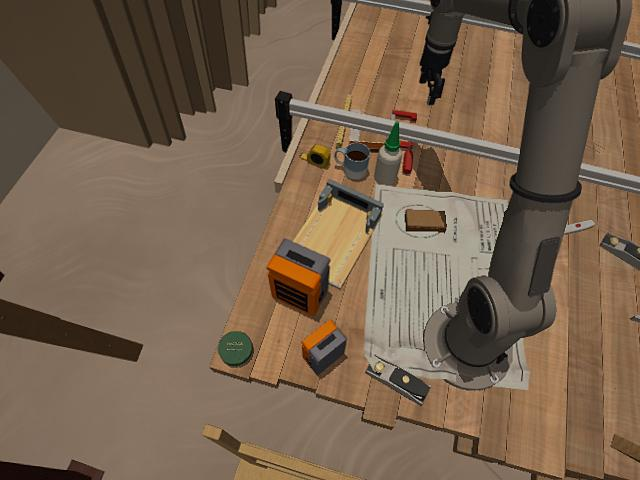

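The side picture shows two cases. The larger is at about (298,278), directly in front of the dock step. The smaller is at (323,347), off to one side. A raised aluminium rail crosses between the gripper and the dock, from (290,105) to (640,180).

```bash
python3 - <<'E'
from h import *
F={}
for n in("side","top"):
    f=F[n]=r.grab_frame(n); save(f,n+"0"); print(n,f["eye"],f["attitude"])
    for t in("parts_case","case_top","case_foot","dock","bracket_mouth","end_stop"):
        print(t,[(np.round(x["point"]),round(x["conf"],2)) for x in r.landmark_of(f,t)])
    for t in("parts_case","mug","glue_bottle","wax_tin","tape_measure"):
        print(t,[(np.round(x["rect"]),round(x["conf"],2)) for x in r.search_frame(f,t)])
cv2.imwrite("pics/crop1.png",cv2.resize(F["side"]["pixels"][80:380,200:500,::-1],(600,600),interpolation=2))
E
```

```text
side [0.29532967 0.44804093 1.14504556] [ 0.089606  -0.7551987 -2.7662605]
parts_case [(array([324., 352.]), 0.88), (array([301., 292.]), 0.56)]
case_top [(array([299., 263.]), 0.81), (array([324., 337.]), 0.56)]
case_foot [(array([326., 355.]), 0.92), (array([299., 295.]), 0.86)]
dock [(array([341., 224.]), 0.58)]
bracket_mouth [(array([341., 222.]), 0.89)]
end_stop [(array([353., 195.]), 0.73)]
parts_case [(array([302., 318.,  46.,  58.]), 0.8), (array([267., 237.,  67.,  79.]), 0.7)]
mug [(array([334., 141.,  36.,  40.]), 0.94)]
glue_bottle [(array([374., 123.,  27.,  62.]), 0.76)]
wax_tin [(array([221., 330.,  32.,  34.]), 0.77)]
tape_measure [(array([301., 143.,  30.,  29.]), 0.88)]
top [ 0.32151184 -0.16235506  1.08535368] [ 0.11843521 -0.07970271 -1.55763556]
parts_case [(array([267., 237.]), 0.98)]
case_top [(array([257., 223.]), 0.93)]
case_foot [(array([208., 282.]), 0.78)]
dock [(array([295., 241.]), 0.7), (array([269., 235.]), 0.27)]
bracket_mouth [(array([375., 260.]), 0.62)]
end_stop [(array([403., 268.]), 0.64)]
parts_case [(array([228., 194.,  64.,  74.]), 0.84), (array([170., 258.,  58.,  46.]), 0.63)]
mug [(array([446., 224.,  45.,  49.]), 0.71)]
glue_bottle [(array([448., 279.,  56.,  38.]), 0.65), (array([456., 178.,  22.,  41.]), 0.64)]
wax_tin [(array([171., 171.,  37.,  39.]), 0.77), (array([448., 280.,  57.,  35.]), 0.44)]
tape_measure [(array([457., 179.,  21.,  45.]), 0.72)]
```

View pics/top0.png

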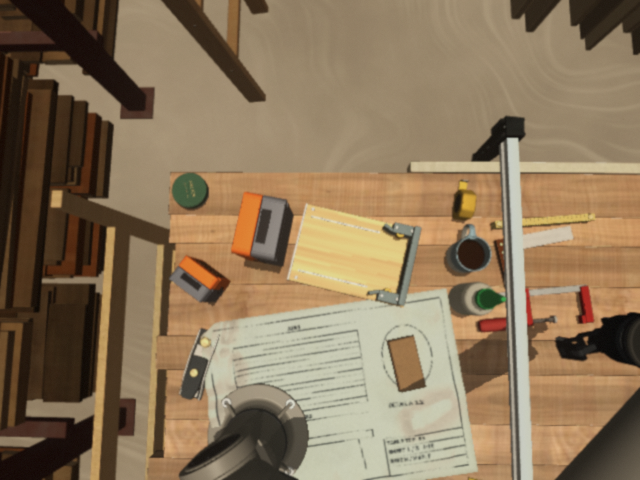

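View pics/crop1.png

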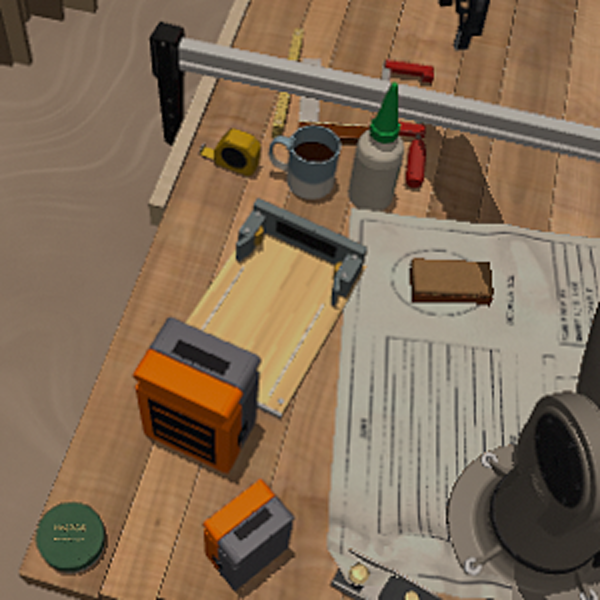

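Two cases could be meant: A at side (298,278) / top (262,230), and B at side (323,347) / top (200,280). A is larger and stands just short of the board's step, so A is the target, and the enlarged crop confirms it. Next I'll measure the dock, the case and the rail.

```bash
python3 - <<'E'
from h import *
s=r.grab_frame("side");t=r.grab_frame("top")
for n,a,b in(("railend",(290,105),(511,140)),("mouth",(341,222),(375,260)),("stop",(352.5,196.5),(403,268)),("case_top",(298.5,262.5),(257,223)),("bottletip",(394,123),(504,298))):
    p,e=tri(s,a,t,b); print(n,p.round(3),round(e,4))
for n,a,z in(("stepL",(309,206),.012),("stepR",(288,278),.012),("post foot?",(485,158),0),("rail far",(522,475),.15)):
    print(n,onz(t,a,z).round(3))
c=t["pixels"][180:320,220:430,::-1]
cv2.imwrite("pics/crop2.png",cv2.resize(c,None,fx=3.8,fy=3.8,interpolation=2))
E
```

```text
railend [ 0.655 -0.547  0.156] 0.0022
mouth [ 0.41  -0.271  0.004] 0.0062
stop [ 0.391 -0.328  0.066] 0.0119
case_top [ 0.464 -0.015  0.19 ] 0.0021
bottletip [ 0.325 -0.49   0.23 ] 0.0091
stepL [ 0.536 -0.111  0.012]
stepR [ 0.361 -0.064  0.012]
post foot? [ 0.663 -0.545  0.   ]
rail far [-0.025 -0.544  0.15 ]
```

View pics/crop2.png

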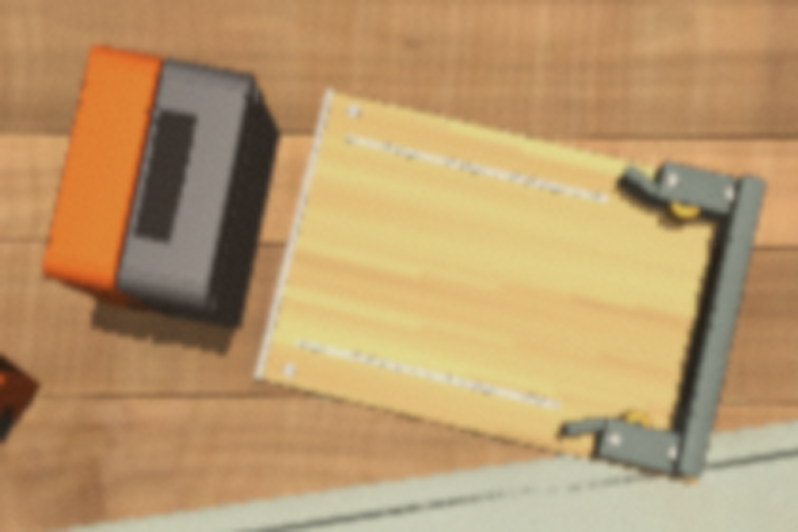

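```bash
python3 - <<'E'
from h import *
from scipy.optimize import least_squares
t=r.grab_frame("top")
P=lambda u,z: onz(t,(220+(u[0]+.5)/3.8-.5,180+(u[1]+.5)/3.8-.5),z)[:2]
A,B=P((328,92),.012),P((257,380),.012)
print("step",A,B,np.linalg.norm(A-B))
U=[P(u,.012) for u in((345,138),(607,198))];L=[P(u,.012) for u in((300,345),(558,403))]
for q in(U,L): d=q[1]-q[0]; print("line dir",np.degrees(np.arctan2(d[1],d[0])))
d=A-B; print("step normal dir",np.degrees(np.arctan2(d[1],d[0]))-90)
def res(v):
    c,s=np.cos(v[2]),np.sin(v[2]); M=np.array([[c,s],[-s,c]])
    l=lambda p:M@(p-v[:2])
    return np.r_[l(A)-[0,.095],l(B)-[0,-.095],[l(p)[1]-.067 for p in U],[l(p)[1]+.067 for p in L]]
w=least_squares(res,[.45,-.09,-1.8]); v=w.x; print("dock",v[:2],np.degrees(v[2]),(w.fun*1000).round(1))
c,s=np.cos(v[2]),np.sin(v[2]); M=np.array([[c,s],[-s,c]])
for u in((95,45),(252,72),(212,305),(45,275)):
    p=P(u,.19); print("case corner",p.round(3),(M@(p-v[:2])).round(4))
np.save("dock.npy",v)
E
```

```text
step [ 0.54158046 -0.10357461] [ 0.3573552 -0.0618971] 0.18888081666907897
line dir -102.58241663480155
line dir -101.99895530853894
step normal dir -102.74750902464777
dock [ 0.44980335 -0.08280954] -102.38562698748498 [ 0.6 -0.9 -0.6  0.2  0.4 -0.2 -0.4  0.8]
case corner [0.53  0.013] [-0.1104  0.0578]
case corner [ 0.516 -0.072] [-0.0243  0.0621]
case corner [ 0.39  -0.054] [-0.0154 -0.0641]
case corner [0.405 0.035] [-0.1056 -0.0686]
```

```bash
cat >> h.py <<'E'
v=np.load("dock.npy"); c_,s_=np.cos(v[2]),np.sin(v[2]); D=np.array([[c_,-s_,0],[s_,c_,0],[0,0,1]]); O=np.r_[v[:2],0]
def d2w(p): return O+D@np.array(p,float)
def w2d(p): return D.T@(np.array(p)-O)
# tool x = -dock x, y = dock y, z down, then tips lead by tilt (about dock y)
def Rt(tilt=0): 
    B=np.c_[-D[:,0],D[:,1],[0,0,-1.]]
    return B@R.from_euler('y',-tilt,degrees=True).as_matrix()
def rel(p,Rg=None):
    o=r.get_obs(); A=R.from_rotvec(o["orientation"]).as_matrix()
    s=A.T@(np.array(p)-o["tcp_pos"])/.25; w=R.from_matrix(A.T@(A if Rg is None else Rg)).as_rotvec()/(np.pi/2)
    return np.r_[s,w].round(3)
def st():
    o=r.get_obs(); A=R.from_rotvec(o["orientation"]).as_matrix()
    print("t",o["clock"],"dock",w2d(o["tcp_pos"]).round(4),"F dock",(D.T@o["contact_force"]).round(2),"z",A[:,2].round(3),"q",o["joints"].round(2))
E
python3 - <<'E'
from h import *
print(np.linalg.det(Rt()),Rt(20)[:,2],D[:,0])
for p in([.30,-.55,.38],[.45,-.33,.38],[.48,-.05,.36]): print(rel(p,Rt()))
E
```

```text
1.0000000000000002 [-0.07336001 -0.33406001 -0.93969262] [-0.21449032 -0.97672612  0.        ]
[ 0.259 -0.208 -0.685  0.     0.    -0.61 ]
[ 1.152 -0.788 -0.685  0.     0.    -0.61 ]
[ 1.694 -1.775 -0.605  0.     0.    -0.61 ]
```

>>> apply_moves([
  [0,0,-0.25,0,0,0],
  [0,0,-0.5,0,0,-0.1],
  [0.2,-0.15,-0.65,0,0,-0.2],
  [0.4,-0.28,-0.68,0,0,-0.3],
  [0.6,-0.4,-0.68,0,0,-0.4],
], claw=1)

```text
clock: 2.33
tcp_pos: [0.3593, -0.474, 0.3805]
orientation: [2.733, 1.543, 0.001]
contact_force: [1.4, -0.2, 0.1]
grip_width: 0.0857
gripper_force: 0.0
```

```bash
python3 - <<'E'
from h import *
st();print(r.get_obs()["tcp_pos"])
for p in([.45,-.33,.38],[.48,-.05,.36],d2w([-.18,-.003,.3])): print(rel(p,Rt()))
E
```

```text
t 2.325 dock [ 0.4015 -0.0044  0.3805] F dock [-0.08  1.43  0.08] z [ 0.002 -0.002 -1.   ] q [ 0.94  0.24 -0.15  1.51  0.04  1.39  0.24]
[ 0.35934347 -0.47403356  0.38047183]
[ 0.681  0.013  0.001  0.002  0.001 -0.208]
[ 1.702e+00 -4.630e-01  7.900e-02  2.000e-03  1.000e-03 -2.080e-01]
[ 2.205e+00 -7.410e-01  3.170e-01  2.000e-03  1.000e-03 -2.080e-01]
```

>>> apply_moves([
  [0.2,-0.02,0,0,0,-0.1],
  [0.43,-0.07,0,0,0,-0.2],
  [0.65,-0.15,0,0,0,-0.21],
  [0.85,-0.25,0,0,0,-0.21],
  [1.0,-0.33,0,0,0,-0.21],
])

```text
clock: 2.95
tcp_pos: [0.4181, -0.216, 0.3791]
orientation: [2.446, 1.97, 0.0]
contact_force: [0.6, 0.7, 0.9]
grip_width: 0.0854
gripper_force: 0.0
```

```bash
python3 - <<'E'
from h import *
st()
print(rel(d2w([-.18,-.003,.3]),Rt()),rel(d2w([-.18,-.003,.145]),Rt()))
E
```

```text
t 2.95 dock [ 0.1369 -0.0024  0.3791] F dock [-0.76  0.42  0.92] z [ 0.001 -0.    -1.   ] q [ 0.71  0.03 -0.37  1.76  0.01  1.36  0.12]
[ 1.268e+00 -1.000e-03  3.160e-01  0.000e+00  0.000e+00  1.000e-03] [ 1.268e+00 -1.000e-03  9.360e-01  0.000e+00  0.000e+00  1.000e-03]
```

>>> apply_moves([
  [0.24,0,0,0,0,0],
  [0.48,0,0,0,0,0],
  [0.72,0,0,0,0,0],
  [0.94,0,0.02,0,0,0],
  [1.0,0,0.05,0,0,0],
])

```text
clock: 3.58
tcp_pos: [0.4719, 0.0298, 0.3667]
orientation: [2.442, 1.975, 0.003]
contact_force: [0.2, -0.8, -0.6]
grip_width: 0.0855
gripper_force: 0.0
```

>>> apply_moves([
  [0.2,0,0,0,0,0],
  [0.27,0,0.15,0,0,0],
  [0.27,0,0.4,0,0,0],
  [0.27,0,0.65,0,0,0],
  [0.27,0,0.88,0,0,0],
])

```text
clock: 4.2
tcp_pos: [0.4861, 0.0912, 0.1446]
orientation: [2.449, 1.967, 0.001]
contact_force: [0.2, -0.8, 0.6]
grip_width: 0.0852
gripper_force: 0.0
```

```bash
python3 - <<'E'
from h import *
st()
f=r.grab_frame("side");cv2.imwrite("pics/s1.png",cv2.resize(f["pixels"][120:400,180:480,::-1],None,fx=2,fy=2))
E
```

```text
t 4.2 dock [-0.1777 -0.0019  0.1446] F dock [0.72 0.32 0.64] z [ 0.001 -0.    -1.   ] q [ 0.25  0.33 -0.67  2.01  0.26  0.89 -0.77]
```

View pics/s1.png

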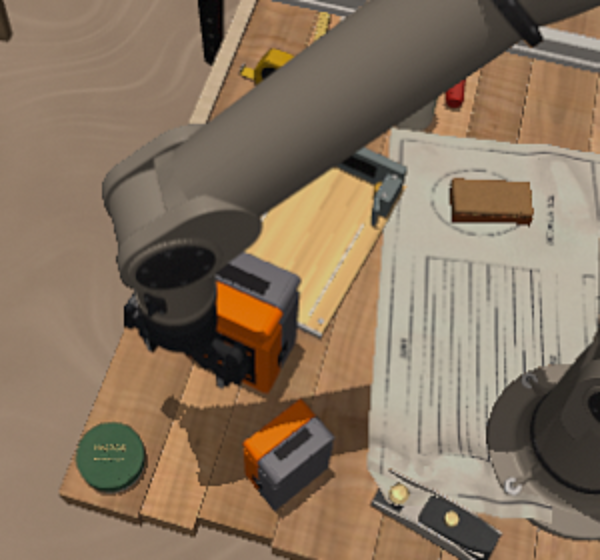

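The gripper is behind the large case, around crop (190,340), and clear of the small case. I'll push now.

>>> apply_moves([
  [-0.1,0,0,0,0,0],
  [-0.19,0,0,0,0,0],
  [-0.26,0,0,0,0,0],
  [-0.33,0,0,0,0,0],
  [-0.4,0,0,0,0,0],
])

```text
clock: 4.88
tcp_pos: [0.4655, -0.0065, 0.1479]
orientation: [2.448, 1.967, 0.002]
contact_force: [-0.3, 1.4, 0.7]
grip_width: 0.0854
gripper_force: 0.4
```

```bash
python3 - <<'E'
from h import *
st(); f=r.grab_frame("top"); save(f,"t1")
p=f["pixels"][180:320,170:440,::-1]; cv2.imwrite("pics/t1.png",cv2.resize(p,None,fx=2.5,fy=2.5))
E
```

```text
t 4.875 dock [-0.0779 -0.0011  0.1479] F dock [-1.29 -0.64  0.68] z [ 0.002  0.    -1.   ] q [ 0.44  0.27 -0.65  2.07  0.21  0.86 -0.54]
```

View pics/t1.png

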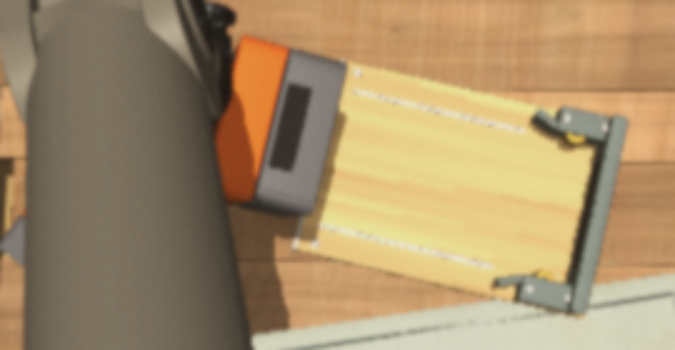

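The case's foot has reached the step and it is starting to tip, with its top edge at crop (345,62)–(305,213). I'll keep pushing.

>>> apply_moves([
  [-0.08,0,0,0,0,0],
  [-0.15,0,0,0,0,0],
  [-0.2,0,0,0,0,0],
  [-0.23,0,0,0,0,0],
  [-0.23,0,0,0,0,0],
])

```text
clock: 5.55
tcp_pos: [0.4524, -0.0626, 0.1464]
orientation: [2.449, 1.967, 0.0]
contact_force: [0.6, -0.1, -0.2]
grip_width: 0.085
gripper_force: 0.0
```

```bash
python3 - <<'E'
from h import *
st(); f=r.grab_frame("top")
p=f["pixels"][180:320,170:440,::-1]; cv2.imwrite("pics/t2.png",cv2.resize(p,None,fx=2.9,fy=2.9))
E
```

```text
t 5.55 dock [-0.0203 -0.0018  0.1464] F dock [-0.05  0.58 -0.16] z [ 0. -0. -1.] q [ 0.55  0.26 -0.62  2.09  0.2   0.85 -0.4 ]
```

View pics/t2.png

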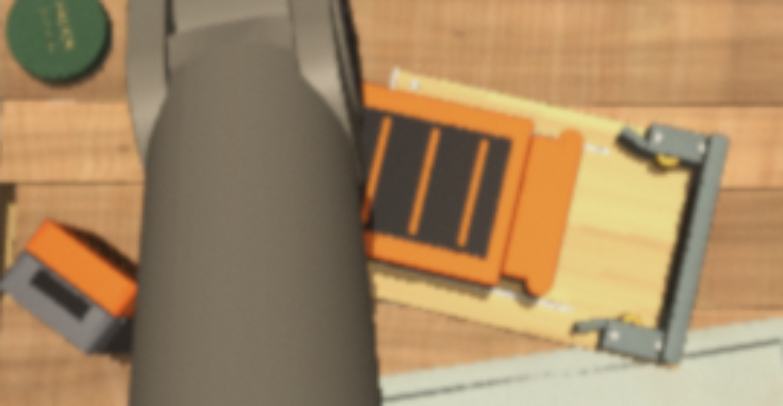

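The case has tipped forward lid up onto the board. Its leading end runs from about crop (580,135) to (545,295). I'll retreat, let it settle and measure.

>>> apply_moves([
  [0.15,0,0,0,0,0],
  [0.35,0,0,0,0,0],
  [0.5,0,0,0,0,0],
  [0.5,0,0.05,0,0,0],
  [0.5,0,0.05,0,0,0],
])

```text
clock: 6.22
tcp_pos: [0.4781, 0.0595, 0.1327]
orientation: [-2.447, -1.968, 0.004]
contact_force: [-0.9, -0.7, -0.5]
grip_width: 0.0853
gripper_force: 0.0
```

```bash
python3 - <<'E'
from h import *
st(); f=r.grab_frame("top"); g=r.grab_frame("side")
for t in("parts_case","case_top","case_foot"):
    for n,x in((("top"),f),("side",g)): print(t,n,[(np.round(k["point"]),round(k["conf"],2),w2d(onz(x,k["point"],.057)).round(3)) for k in r.landmark_of(x,t)])
o=f["pixels"].astype(int); m=((o[...,0]-o[...,2]>110)&(o[...,1]<o[...,0]*.62)).astype(np.uint8)
n,l,sx,_=cv2.connectedComponentsWithStats(m); 
for i in range(1,n):
    if sx[i,4]>150:
        ys,xs=np.nonzero(l==i); q=cv2.boxPoints(cv2.minAreaRect(np.c_[xs,ys].astype(np.float32)))
        print(sx[i],[w2d(onz(f,p,.102)).round(3)[:2] for p in q])
p=f["pixels"][180:320,170:440,::-1]; cv2.imwrite("pics/t3.png",cv2.resize(p,None,fx=2.9,fy=2.9))
E
```

```text
t 6.225 dock [-0.145  -0.0029  0.1327] F dock [ 0.85 -0.72 -0.46] z [-0.003 -0.001 -1.   ] q [ 0.31  0.33 -0.66  2.04  0.27  0.85 -0.72]
parts_case top [(array([283., 235.]), 0.96, array([-0.029,  0.003,  0.057]))]
parts_case side [(array([324., 354.]), 0.76, array([-0.2  , -0.144,  0.057])), (array([309., 273.]), 0.74, array([-0.026, -0.005,  0.057]))]
case_top top []
case_top side [(array([325., 337.]), 0.9, array([-0.161, -0.127,  0.057])), (array([311., 270.]), 0.21, array([-0.014, -0.007,  0.057]))]
case_foot top []
case_foot side [(array([305., 274.]), 0.74, array([-0.032,  0.003,  0.057])), (array([326., 355.]), 0.57, array([-0.199, -0.149,  0.057]))]
[278 208  80  74 653] [array([-0.022, -0.067]), array([-0.024,  0.062]), array([0.158, 0.061]), array([ 0.157, -0.067])]
[582 286  12  38 288] [array([0.623, 0.028]), array([0.645, 0.037]), array([ 0.67 , -0.035]), array([ 0.648, -0.044])]
[481 320  25  11 215] [array([ 0.433, -0.089]), array([ 0.483, -0.073]), array([ 0.488, -0.091]), array([ 0.439, -0.107])]
```

View pics/t3.png

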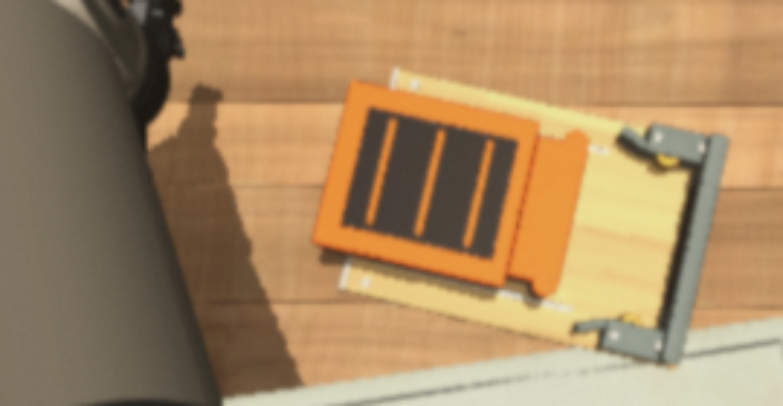

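The case lies flat, lid up, with its foot at dock x ≈ −25 mm, y ≈ −3 mm, and about 0.5° of yaw. Now I'll lower the gripper behind it with a 12° tilt.

```bash
python3 - <<'E'
from h import *
print(rel(d2w([-.07,-.002,.11]),Rt(12)),rel(d2w([-.065,-.002,.037]),Rt(12)))
E
```

```text
[-0.3   -0.001  0.096  0.    -0.133 -0.001] [-0.32  -0.001  0.388  0.    -0.133 -0.001]
```

>>> apply_moves([
  [-0.16,0,0.02,0,-0.07,0],
  [-0.3,0,0.1,0,-0.133,0],
  [-0.31,0,0.2,0,-0.133,0],
  [-0.32,0,0.33,0,-0.133,0],
  [-0.32,0,0.388,0,-0.133,0],
])

```text
clock: 7.25
tcp_pos: [0.4611, -0.0189, 0.0355]
orientation: [2.34, 1.88, -0.248]
contact_force: [-1.4, -0.3, 0.2]
grip_width: 0.0853
gripper_force: 0.0
```

```bash
python3 - <<'E'
from h import *
st()
for x in(-.035,.0,.03,.05,.062): print(rel(d2w([x,-.001,.037]),Rt(12)))
E
```

```text
t 7.25 dock [-0.0648 -0.0027  0.0355] F dock [ 0.57 -1.26  0.2 ] z [-0.047 -0.203 -0.978] q [ 0.18  0.48 -0.51  2.13  0.59  0.79 -0.97]
[-0.118  0.007  0.019 -0.001  0.    -0.   ]
[-0.255  0.007  0.048 -0.001  0.    -0.   ]
[-0.372  0.007  0.073 -0.001  0.    -0.   ]
[-0.451  0.007  0.09  -0.001  0.    -0.   ]
[-0.497  0.007  0.1   -0.001  0.    -0.   ]
```

>>> apply_moves([
  [-0.11,0.005,0.018,0,0,0],
  [-0.16,0.005,0.028,0,0,0],
  [-0.21,0.005,0.038,0,0,0],
  [-0.26,0.005,0.049,0,0,0],
  [-0.31,0.005,0.06,0,0,0],
])

```text
clock: 7.88
tcp_pos: [0.4467, -0.096, 0.0385]
orientation: [2.338, 1.88, -0.243]
contact_force: [1.0, 1.8, 1.4]
grip_width: 0.0856
gripper_force: 1.1
```

```bash
python3 - <<'E'
from h import *
st(); f=r.grab_frame("top")
for x in(.03,.062,.07): print(rel(d2w([x,-.001,.037]),Rt(12)))
o=f["pixels"].astype(int); m=((o[...,0]-o[...,2]>110)&(o[...,1]<o[...,0]*.62)).astype(np.uint8); m[:,450:]=0
n,l,sx,_=cv2.connectedComponentsWithStats(m)
for i in range(1,n):
    if sx[i,4]>100:
        ys,xs=np.nonzero(l==i); q=cv2.boxPoints(cv2.minAreaRect(np.c_[xs,ys].astype(np.float32)))
        print(sx[i],[w2d(onz(f,p,.102)).round(3)[:2] for p in q])
E
```

```text
t 7.875 dock [ 0.0136 -0.0002  0.0385] F dock [-2.    0.56  1.44] z [-0.043 -0.202 -0.978] q [ 0.32  0.45 -0.48  2.17  0.61  0.74 -0.83]
[-0.053 -0.001  0.017 -0.     0.001 -0.001]
[-0.179 -0.     0.044 -0.     0.001 -0.001]
[-0.21  -0.     0.05  -0.     0.001 -0.001]
[295 230  80  56 357] [array([-0.001,  0.011]), array([0.167, 0.053]), array([ 0.195, -0.065]), array([ 0.029, -0.106])]
[179 255  38  34 558] [array([-0.236, -0.119]), array([-0.224, -0.092]), array([-0.136, -0.13 ]), array([-0.148, -0.156])]
```

>>> apply_moves([
  [-0.035,0,0.01,0,0,0],
  [-0.07,0,0.017,0,0,0],
  [-0.1,0,0.025,0,0,0],
  [-0.13,0,0.032,0,0,0],
  [-0.155,0,0.037,0,0,0],
])

```text
clock: 8.55
tcp_pos: [0.4391, -0.1323, 0.0373]
orientation: [2.338, 1.883, -0.239]
contact_force: [0.7, 6.6, 2.8]
grip_width: 0.0855
gripper_force: 3.3
```

```bash
python3 - <<'E'
from h import *
st()
for x in(.06,.063,.07): print(rel(d2w([x,-.001,.037]),Rt(12)))
E
```

```text
t 8.55 dock [0.0506 0.0001 0.0373] F dock [-6.61 -0.75  2.82] z [-0.041 -0.2   -0.979] q [ 0.39  0.44 -0.46  2.18  0.62  0.72 -0.75]
[-0.036 -0.005  0.009  0.001 -0.003  0.001]
[-0.048 -0.005  0.011  0.001 -0.003  0.001]
[-0.076 -0.005  0.017  0.001 -0.003  0.001]
```

>>> apply_moves([
  [-0.015,0,0.003,0,0,0],
  [-0.03,0,0.006,0,0,0],
])

```text
clock: 8.8
tcp_pos: [0.4355, -0.1429, 0.0371]
orientation: [2.339, 1.88, -0.247]
contact_force: [0.7, -0.7, -0.5]
grip_width: 0.0852
gripper_force: 0.0
```

>>> apply_moves([
  [-0.01,0,0.002,0,0,0],
  [-0.015,0,0.003,0,0,0],
])

```text
clock: 9.05
tcp_pos: [0.4349, -0.1461, 0.0371]
orientation: [2.34, 1.88, -0.246]
contact_force: [0.3, 3.0, 0.0]
grip_width: 0.0856
gripper_force: 1.5
```

```bash
python3 - <<'E'
from h import *
st()
E
```

```text
t 9.05 dock [ 0.065  -0.001   0.0371] F dock [-3.01 -0.33  0.05] z [-0.045 -0.203 -0.978] q [ 0.41  0.44 -0.45  2.18  0.62  0.71 -0.73]
```

The force dropped to near zero as the rollers clicked in, and is now rising again. I'll press gently to the stop.

>>> apply_moves([
  [-0.006,0,0.001,0,0,0],
  [-0.012,0,0.002,0,0,0],
])

```text
clock: 9.3
tcp_pos: [0.4358, -0.1466, 0.0373]
orientation: [2.34, 1.881, -0.239]
contact_force: [2.4, 10.7, 0.8]
grip_width: 0.0852
gripper_force: 5.3
```

>>> apply_moves([
  [-0.01,0,0.002,0,0,0],
  [-0.015,0,0.003,0,0,0],
])

```text
clock: 9.55
tcp_pos: [0.4368, -0.1469, 0.0374]
orientation: [2.34, 1.884, -0.231]
contact_force: [3.9, 20.3, 0.0]
grip_width: 0.0854
gripper_force: 10.1
```

```bash
python3 - <<'E'
from h import *
st()
E
```

```text
t 9.55 dock [0.0654 0.001  0.0374] F dock [-20.63  -0.55   0.04] z [-0.038 -0.195 -0.98 ] q [ 0.42  0.44 -0.45  2.18  0.62  0.7  -0.72]
```

The case is at the stop: 20 N with no further movement. I'll back off.

>>> apply_moves([
  [0.1,0,-0.03,0,0,0],
  [0.25,0,-0.06,0,0,0],
  [0.4,0,-0.12,0,0,0],
  [0.42,0,-0.35,0,0,0],
  [0.42,0,-0.6,0,0,0],
])

```text
clock: 10.18
tcp_pos: [0.4616, -0.0214, 0.1632]
orientation: [2.338, 1.883, -0.249]
contact_force: [0.9, -1.0, 0.2]
grip_width: 0.0853
gripper_force: 0.0
```

>>> apply_moves([
  [0.1,0,-0.22,0,0,0],
  [0.3,0,-0.3,0,0,0],
  [0.4,0,-0.3,0,0,0],
  [0.4,0,-0.3,0,0,0],
])

```text
clock: 10.68
tcp_pos: [0.4867, 0.0903, 0.2148]
orientation: [2.336, 1.884, -0.246]
contact_force: [0.2, -1.5, 0.5]
grip_width: 0.0852
gripper_force: 0.0
```

```bash
python3 - <<'E'
from h import *
st(); f=r.grab_frame("top"); g=r.grab_frame("side")
o=f["pixels"].astype(int); m=((o[...,0]-o[...,2]>110)&(o[...,1]<o[...,0]*.62)).astype(np.uint8); m[:,450:]=0
n,l,sx,_=cv2.connectedComponentsWithStats(m)
for i in range(1,n):
    if sx[i,4]>100:
        ys,xs=np.nonzero(l==i); q=cv2.boxPoints(cv2.minAreaRect(np.c_[xs,ys].astype(np.float32)))
        print(sx[i],[w2d(onz(f,p,.102)).round(3)[:2] for p in q])
a=cv2.resize(f["pixels"][160:320,170:500,::-1],(800,388)); cv2.imwrite("pics/t4.png",a)
E
```

```text
t 10.675 dock [-0.177  -0.0011  0.2148] F dock [1.39 0.52 0.54] z [-0.045 -0.203 -0.978] q [ 0.12  0.31 -0.66  1.87  0.37  1.2  -0.91]
[319 231  84  61 352] [array([ 0.071, -0.063]), array([0.213, 0.063]), array([ 0.291, -0.029]), array([ 0.15 , -0.152])]
[181 257  36  30 408] [array([-0.232, -0.118]), array([-0.223, -0.097]), array([-0.145, -0.13 ]), array([-0.154, -0.151])]
```

View pics/t4.png

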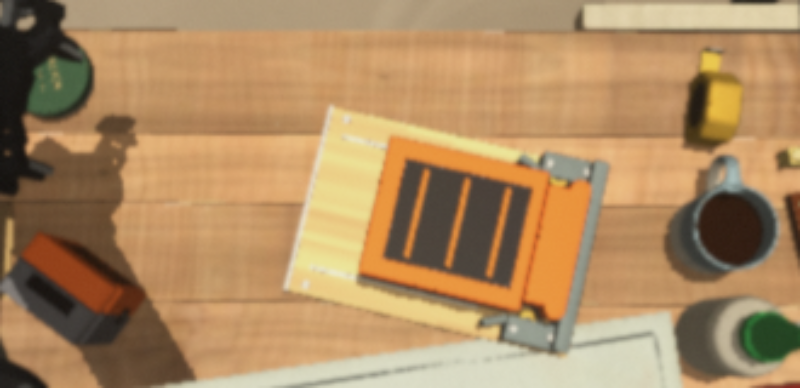

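The picture shows the case seated against the end stop, its top end at about (590,240), with both rollers in its notches. The bystanders have not moved and the arm is clear, so I'll hand in.

```bash
python3 -c "
from bench import r
print(r.hand_in())"
```

```text
the job is handed in; nothing more can be done
None
```

I tipped the larger case onto its back, lid up, and pushed it home against the end stop: the push force fell to near zero as the rollers clicked in, then rose to 20 N with no further movement. The arm was clear, the other things had not visibly moved, and I handed in at about 11 s; no verdict came back.

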